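# Feel four bearings and reject the one that drags

## Task

One of the four bearing cartridges in the rack drags. Turn every hub by its thumb bar at least a sixth of a turn while the cartridge stays in its pocket, leave the hub turned, and feel which one is stiff; then lift out that cartridge and set it down, without dropping it, upright in the steel reject tray, flat on its floor. Leave the three sound ones seated in their own pockets and do not disturb the other things on the bench.

Things in the scene. Friction and masses are not known exactly. Their poses are not given: they have to be found in the camera images.
- cartridge_a: one of four look-alike bearing cartridges (about 0.35 kg), loose in a pocket of the rack: square aluminium housing 56 x 56 mm, 26 mm high; on it a turning steel hub: 37 mm disc up to 32.5 mm, then an upright thumb bar 36 mm long, 12 mm thick, 32.5 to 56.5 mm above the origin. Lift straight up by the bar. Origin: centre of the housing's underside, on the bearing's axis; z up, x and y along its sides
- cartridge_b: one of four look-alike bearing cartridges (about 0.35 kg), loose in a pocket of the rack: square aluminium housing 56 x 56 mm, 26 mm high; on it a turning steel hub: 37 mm disc up to 32.5 mm, then an upright thumb bar 36 mm long, 12 mm thick, 32.5 to 56.5 mm above the origin. Lift straight up by the bar. Origin: centre of the housing's underside, on the bearing's axis; z up, x and y along its sides
- cartridge_c: one of four look-alike bearing cartridges (about 0.35 kg), loose in a pocket of the rack: square aluminium housing 56 x 56 mm, 26 mm high; on it a turning steel hub: 37 mm disc up to 32.5 mm, then an upright thumb bar 36 mm long, 12 mm thick, 32.5 to 56.5 mm above the origin. Lift straight up by the bar. Origin: centre of the housing's underside, on the bearing's axis; z up, x and y along its sides
- cartridge_d: one of four look-alike bearing cartridges (about 0.35 kg), loose in a pocket of the rack: square aluminium housing 56 x 56 mm, 26 mm high; on it a turning steel hub: 37 mm disc up to 32.5 mm, then an upright thumb bar 36 mm long, 12 mm thick, 32.5 to 56.5 mm above the origin. Lift straight up by the bar. Origin: centre of the housing's underside, on the bearing's axis; z up, x and y along its sides
- bar_a (a point): the upper end point of the thumb bar of cartridge_a, on its mid-plane, 18 mm from the bearing's axis and 56.5 mm above the cartridge's origin; x runs along the bar, outward from the axis, z up; turns with the hub
- hub_a (a joint): angle of the hub in the housing of cartridge_a (rad, counter-clockwise from above positive, no stops, starts within 0.5 of 0). A sound bearing turns with about 0.02 to 0.03 N m, the bad one (no telling which by sight) drags at about 0.15 to 0.25 N m, both ways; a hub stays where it is let go
- bar_b (a point): the upper end point of the thumb bar of cartridge_b, on its mid-plane, 18 mm from the bearing's axis and 56.5 mm above the cartridge's origin; x runs along the bar, outward from the axis, z up; turns with the hub
- hub_b (a joint): angle of the hub in the housing of cartridge_b (rad, counter-clockwise from above positive, no stops, starts within 0.5 of 0). A sound bearing turns with about 0.02 to 0.03 N m, the bad one (no telling which by sight) drags at about 0.15 to 0.25 N m, both ways; a hub stays where it is let go
- bar_c (a point): the upper end point of the thumb bar of cartridge_c, on its mid-plane, 18 mm from the bearing's axis and 56.5 mm above the cartridge's origin; x runs along the bar, outward from the axis, z up; turns with the hub
- hub_c (a joint): angle of the hub in the housing of cartridge_c (rad, counter-clockwise from above positive, no stops, starts within 0.5 of 0). A sound bearing turns with about 0.02 to 0.03 N m, the bad one (no telling which by sight) drags at about 0.15 to 0.25 N m, both ways; a hub stays where it is let go
- bar_d (a point): the upper end point of the thumb bar of cartridge_d, on its mid-plane, 18 mm from the bearing's axis and 56.5 mm above the cartridge's origin; x runs along the bar, outward from the axis, z up; turns with the hub
- hub_d (a joint): angle of the hub in the housing of cartridge_d (rad, counter-clockwise from above positive, no stops, starts within 0.5 of 0). A sound bearing turns with about 0.02 to 0.03 N m, the bad one (no telling which by sight) drags at about 0.15 to 0.25 N m, both ways; a hub stays where it is let go
- rack: grey plastic rack, fixed, 172 x 172 x 20 mm, with four square pockets 60 mm wide (2 mm of play all round; they keep a housing from turning), floors 6 mm above the bench, centred 42 mm either way from its middle; which cartridge is in which pocket changes. Origin: centre of its underside, x and y along its sides. It may stand left or right of the tray
- tray: square reject tray of bare steel, fixed, 124 x 124 mm outside, 114 mm inside, floor 5 mm and rim 23 mm above the bench; origin: centre of its underside, x and y along its sides
- jar: bystander: white screw-top jar, 47 mm across, 50 mm high; origin at the centre of its underside
- tape: bystander: roll of amber tape lying flat, 66 mm across, 13 mm high; origin at the centre of its underside
- driver: bystander: small torque wrench with a red sleeve, 146 mm long, 21 mm high, lying; origin under its middle, y along it
- loupe: bystander: black loupe standing on its barrel, 33 mm across, 29 mm high; origin at the centre of its underside
Mind the look-alikes: they are no part of the job. Leave any brown or yellow look-alike of the cartridge_d alone.

How it is judged:
On the way:
1. all four hubs have been turned at least about 0.9 rad from where they started, with all cartridges still in their pockets ((distance of bar_a from where it was at the start of the episode above 0.016 m or value of joint hub_a above 1.5 rad or value of joint hub_a below -1.5 rad) and (distance of bar_b from where it was at the start of the episode above 0.016 m or value of joint hub_b above 1.5 rad or value of joint hub_b below -1.5 rad) and (distance of bar_c from where it was at the start of the episode above 0.016 m or value of joint hub_c above 1.5 rad or value of joint hub_c below -1.5 rad) and (distance of bar_d from where it was at the start of the episode above 0.016 m or value of joint hub_d above 1.5 rad or value of joint hub_d below -1.5 rad) and distance of each of cartridge_a, cartridge_b, cartridge_c, cartridge_d from where it was at the start of the episode below 0.012 m), for 0.1 s.
At the end, for the whole second after the job is handed in: the dragging cartridge (its hub is pressed from inside) stands at rest inside the reject tray, upright within 0.08 rad, within 4 mm of its floor, centre within 36 mm of its middle along each side; the three others stand upright and at rest in their own pockets, within 12 mm of where they started (((x of cartridge_a in the frame of tray between -0.036 and 0.036 m and y of cartridge_a in the frame of tray between -0.036 and 0.036 m and z of cartridge_a in the frame of tray between 0.002 and 0.009 m and contact force between hub_a_c0 and anything else above 4 N and distance of each of cartridge_b, cartridge_c, cartridge_d from where it was at the start of the episode below 0.012 m) or (x of cartridge_b in the frame of tray between -0.036 and 0.036 m and y of cartridge_b in the frame of tray between -0.036 and 0.036 m and z of cartridge_b in the frame of tray between 0.002 and 0.009 m and contact force between hub_b_c0 and anything else above 4 N and distance of each of cartridge_a, cartridge_c, cartridge_d from where it was at the start of the episode below 0.012 m) or (x of cartridge_c in the frame of tray between -0.036 and 0.036 m and y of cartridge_c in the frame of tray between -0.036 and 0.036 m and z of cartridge_c in the frame of tray between 0.002 and 0.009 m and contact force between hub_c_c0 and anything else above 4 N and distance of each of cartridge_a, cartridge_b, cartridge_d from where it was at the start of the episode below 0.012 m) or (x of cartridge_d in the frame of tray between -0.036 and 0.036 m and y of cartridge_d in the frame of tray between -0.036 and 0.036 m and z of cartridge_d in the frame of tray between 0.002 and 0.009 m and contact force between hub_d_c0 and anything else above 4 N and distance of each of cartridge_a, cartridge_b, cartridge_c from where it was at the start of the episode below 0.012 m)) and angle between each of cartridge_a, cartridge_b, cartridge_c, cartridge_d's own z axis and vertical below 0.08 rad and linear speed of each of cartridge_a, cartridge_b, cartridge_c, cartridge_d below 0.02 m/s); the robot touches nothing.
It fails at once if a cartridge is dropped (moves faster than 0.5 m/s while the fingers do not hold it) ((linear speed of cartridge_a above 0.5 m/s and contact force between the fingers and cartridge_a below 0.05 N) or (linear speed of cartridge_b above 0.5 m/s and contact force between the fingers and cartridge_b below 0.05 N) or (linear speed of cartridge_c above 0.5 m/s and contact force between the fingers and cartridge_c below 0.05 N) or (linear speed of cartridge_d above 0.5 m/s and contact force between the fingers and cartridge_d below 0.05 N)).
It fails at once if the jar, tape, torque wrench or loupe is moved by more than 30 mm (distance of any of jar, tape, driver, loupe from where it was at the start of the episode above 0.03 m).
It also fails if it takes over 72 s, if anything falls off the work surface, if the arm or the gripper's body presses on something with over 40 N, if the wrist force passes 120 N, or if a joint passes its speed limit or range.

## Robot

A 7-joint arm with a two-finger parallel gripper is mounted at the origin on a cart in front of the work surface, level with it; the furniture and walls round the work are solid. World frame = base frame: x ahead of the robot, y to its left, z up, the work surface at z = 0. Lengths are in m, angles in rad, forces in N, time in s.
With the tool pointing down it reaches from about 0.425 to 0.875 m from the base axis. Payload 4.7 kg.
Tool frame: the origin (TCP) lies midway between the tips of the shut fingers; the grasp point (between the pads) lies 19 mm behind it (ctrl.grip_point_offset is the distance from the TCP to the grasp point, in m); z points along the fingers, y is the line along which they close (so a half turn about z gives the same grasp; the last joint's range is limited). The gripper opens to 87 mm and grips with 3 to 60 N. Pads are 19 mm wide; open, the fingers measure 117 mm over their backs; the gripper's body (75 mm by 190 mm) begins 51 mm behind the grasp point.
Start: joints at [-1.266, 0.321, -0.07, 1.45, 0.023, 1.371, -0.057], TCP at [0.186, 0.623, 0.223] pointing down, gripper open.
Joint ranges: [-2.86, 2.86], [-0.3, 2.09], [-1.38, 1.24], [0.06, 2.45], [-1.56, 4.7], [0.09, 2.05], [-2.69, 2.69]. Speed limits (rad/s): [2.57, 2.57, 3.14, 3.14, 3.14, 3.14, 3.14].

## Interface

Orientations are given as a rotation vector (axis times angle).
In Python, from bench import ctrl gives the robot as it stands.
- The arm moves only by the tool move_arm, never from a script. Its argument "increments" is text: rows parted by semicolons, each of 7 numbers parted by spaces: the shift along the world's x, y, z in mm, then the turn, a rotation vector about the world's x, y, z in degrees, then the closure in counts, from 0 (fully open) to 255 (shut). A call has exactly 8 rows; each row shifts and turns the commanded pose from where the row before left it; what a row does not reach is not made up. A row lasts 1/12 s, in which the tool goes at most 41.7 mm and 7.16 degrees, less where a joint would pass 70% of its speed; a pose out of reach is approached as far as the arm can. A call with a gripper value outside its range is refused whole. The fingers move at their own pace and stop on an object; "grip_force" is the grip in N (left out, the last holds). Time passes only in rows, so rows that do not move let the fingers close, or fill a call up. It gives the time, the measured TCP pose, the force, the opening and the grip force at its end, in the units of the state.
- ctrl.get_state(): the state, without advancing time (a new reading comes with each control period).
- ctrl.get_image(name): name is "scene" or "top" or "wrist"; returns a dict with "frame" (480x640x3 uint8, red, green, blue), "depth" (480x640 float32, m along the optical axis (not along the pixel's ray), 0 where there is no reading), "fx", "fy", "cx", "cy" (pixels), "k1" (the pictures are not rectified: a ray, as slopes to the right and down, at radius r is drawn at 1 + k1 r^2 times it, then the intrinsics apply), "position" and "orientation" of the camera in the world. Camera axes: x right, y down, z forward; pixel columns grow to the right and rows downward; lengths in m; the calibration is good to about 2 mm. A picture is of the moment at which its call begins.
- ctrl.close_job(): hands the job in; it is judged then, once.
Trained networks look in a picture, given as the dict that the camera call returned (one of the last four; its "shot" number tells which), for a name from the list of things; names that differ only in an ending like _2 or _b are one class to them, and where a whole thing is asked for, a point or a joint stands for the part that bears it (a point fixed in the world has none). Each returns a list of dicts, best first, with "score" (0 to 1); they miss things now and then, are a little off and sometimes report something else, mostly with a low value. They report only what shows in the picture. A call takes as long as a camera call. They do not tell look-alikes from the thing itself.
- ctrl.find_in(target, picture): "centre" ([x, y, z] in m, in world coordinates, good to about 4 mm: the middle of the surface that is visible of it).
- ctrl.silhouettes(target, picture): "region" (480x640 bool, what is visible of it).
The state is a dict: "time": time; "joint_positions": joint angles; "qd": joint speeds; "joint_torque": joint torques, N m; "position": TCP position; "tool_rot": TCP orientation; "ft_force": force on the tool from outside, world axes, zero at the start; "torque": the same for the moment, N m; "grip_width": opening from 0.0 (shut) to 1.0 (fully open); "grip_force": force on a finger pad.
Only numpy, scipy, OpenCV 4.12 (cv2) and the standard library are available. Lean on these libraries where they do the work, as an engineer would, in place of code of your own. Each camera call takes 0.05 s, during which the arm holds its last target. There are 200 camera calls.

## Working session

There is one attempt and no reset: what is moved stays moved. The work goes in short steps, Python scripts to look and compute and a tool call to move; the robot and the scene stay as the last step left them, time stands still between calls to the robot, and variables do not carry over. Pictures are saved under pics/ and viewed, at most 10 in all, crops included, and the job is handed in when it is done.

Besides the shell and the picture viewer there is one more tool, called after "Request:" in YAML: its name, and indented under it one key for each argument. move_arm: Moves the arm, as the interface text tells. Its arguments: {"type":"object","properties":{"increments":{"type":"string"},"grip_force":{"type":"number"}},"required":["increments"]}

```bash
mkdir -p pics; ls
cat > h.py <<'E'
import numpy as np, cv2
from scipy.spatial.transform import Rotation as R
from bench import ctrl
def Rm(o):
    o=np.array(o,float)
    return o if o.shape==(3,3) else (R.from_rotvec(o).as_matrix() if o.size==3 else R.from_quat(o).as_matrix())
def ray(im,u,v):
    u=np.atleast_1d(np.array(u,float));v=np.atleast_1d(np.array(v,float))
    xd=(u-im['cx'])/im['fx'];yd=(v-im['cy'])/im['fy'];x,y=xd.copy(),yd.copy()
    for _ in range(20):
        s=1+im['k1']*(x*x+y*y);x,y=xd/s,yd/s
    return np.stack([x,y,np.ones_like(x)],-1)@Rm(im['orientation']).T
def at_depth(im,u,v):
    d=im['depth'][np.atleast_1d(v).astype(int),np.atleast_1d(u).astype(int)]
    return np.array(im['position'])+ray(im,u,v)*d[:,None]
def at_z(im,u,v,z):
    r=ray(im,u,v);p=np.array(im['position']);return p+r*((z-p[2])/r[:,2])[:,None]
def save(im,n): cv2.imwrite('pics/'+n,cv2.cvtColor(im['frame'],cv2.COLOR_RGB2BGR))
E
python3 - <<'E'
from h import *
for n in ['scene','top']:
    im=ctrl.get_image(n);save(im,n+'1.png')
    print(n,im['position'],im['orientation'],im['fx'],im['k1'])
    for t in ['cartridge_a','bar_a','rack','tray','jar','tape','driver','loupe']:
        print(t,[(np.round(d['centre'],3).tolist(),round(d['score'],2)) for d in ctrl.find_in(t,im)])
print(ctrl.get_state(), ctrl.grip_point_offset)
E
```

```text
pics
scene [-0.21796965 -0.73905068  0.5989318 ] [-1.92164849  0.78912201 -0.50051735] 517.7954263846414 -0.010241018233269669
cartridge_a [([0.403, 0.149, 0.025], 0.97), ([0.624, 0.066, 0.032], 0.91), ([0.628, 0.149, 0.038], 0.85), ([0.416, -0.004, 0.024], 0.77), ([0.545, 0.061, 0.031], 0.74), ([0.542, 0.15, 0.036], 0.74), ([0.515, 0.265, 0.023], 0.61)]
bar_a [([0.424, 0.002, 0.039], 0.72), ([0.517, 0.27, 0.032], 0.66), ([0.634, 0.067, 0.043], 0.61), ([0.548, 0.143, 0.048], 0.59), ([0.407, 0.154, 0.046], 0.58), ([0.633, 0.145, 0.048], 0.51), ([0.55, 0.064, 0.049], 0.51)]
rack [([0.534, 0.057, 0.019], 0.71)]
tray [([0.583, -0.13, 0.002], 0.9), ([0.426, -0.382, 0.012], 0.16)]
jar [([0.414, 0.372, 0.031], 0.92)]
tape [([0.427, -0.382, 0.012], 0.86), ([0.548, 0.063, 0.045], 0.69)]
driver [([0.594, -0.366, 0.014], 0.89), ([0.537, 0.056, 0.019], 0.73)]
loupe []
top [0.32702152 0.02555889 1.3352711 ] [-2.14791543  2.1301358  -0.17820035] 521.6408765036292 -0.04777184914870473
cartridge_a [([0.411, 0.154, 0.028], 0.94), ([0.523, 0.278, 0.029], 0.93), ([0.632, 0.154, 0.037], 0.91), ([0.551, 
[... 688 characters left out ...]
': 0.9, 'joint_positions': array([-1.26587582,  0.32095137, -0.07009312,  1.45048581,  0.02261708,
        1.37080665, -0.05692342]), 'qd': array([-0.0008683 ,  0.00097617,  0.00070136,  0.00025082, -0.00193176,
       -0.00033353, -0.00092028]), 'joint_torque': array([-1.13798988e-04, -4.91094267e+01, -4.03169487e-01, -3.12782300e+01,
       -6.39441912e-02,  3.34668264e-02, -2.51039535e-05]), 'position': array([0.1864213 , 0.62272029, 0.22262522]), 'tool_rot': array([4.55211907e-01, 3.10835467e+00, 1.99118231e-04]), 'ft_force': array([ 0.18464922, -0.57102084, -0.01775705]), 'torque': array([ 0.02319093, -0.00943699, -0.01970151]), 'grip_force': 0.0, 'grip_width': 1.000515806690209} 0.0187
```

View top.

View pics/top1.png

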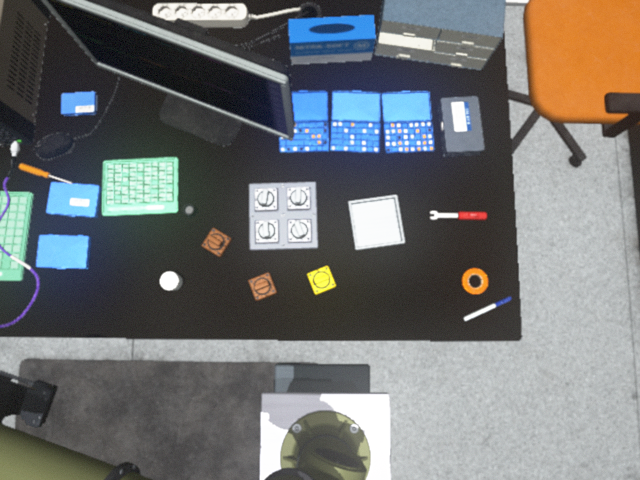

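View pics/scene1.png

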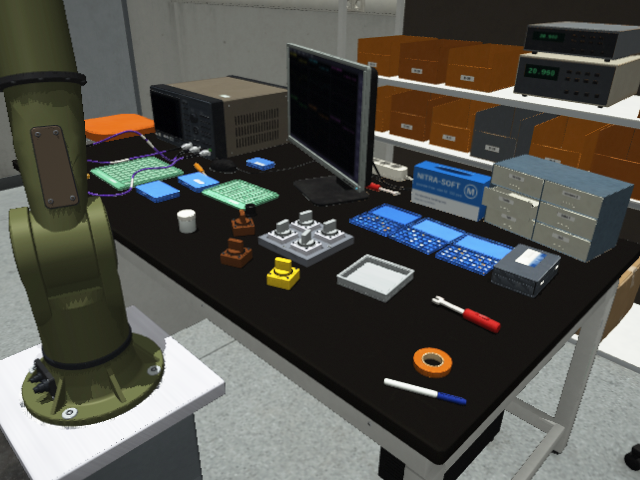

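Wanted: four grey cartridges in the rack, top-view px (265,198), (298,198), (265,231), (298,231). Look-alikes to leave alone: brown (216,242) and (262,286), yellow (321,280). Tray is at (376,221). I'll move the wrist camera over the rack first.

Request:
move_arm:
  increments: "15.6 -21.2 8 0 0 0 0;15.6 -21.2 8 0 0 0 0;15.6 -21.2 8 0 0 0 0;15.6 -21.2 8 0 0 0 0;15.6 -21.2 8 0 0 0 0;15.6 -21.2 8 0 0 0 0;15.6 -21.2 8 0 0 0 0;15.6 -21.2 8 0 0 0 0"

```text
time: 1.57
position: [0.3118, 0.452, 0.2872]
tool_rot: [0.455, 3.108, 0.001]
ft_force: [0.7, -0.1, 0.0]
grip_width: 1.002
grip_force: 0.0
```

Request:
move_arm:
  increments: "15.6 -21.2 4 0 0 0 0;15.6 -21.2 4 0 0 0 0;15.6 -21.2 4 0 0 0 0;15.6 -21.2 4 0 0 0 0;15.6 -21.2 4 0 0 0 0;15.6 -21.2 4 0 0 0 0;15.6 -21.2 4 0 0 0 0;15.6 -21.2 4 0 0 0 0"

```text
time: 2.23
position: [0.4366, 0.2824, 0.3191]
tool_rot: [0.455, 3.108, 0.001]
ft_force: [-0.6, 0.6, -0.4]
grip_width: 1.0
grip_force: 0.0
```

Request:
move_arm:
  increments: "15.6 -21.2 0 0 0 0 0;15.6 -21.2 0 0 0 0 0;15.6 -21.2 0 0 0 0 0;15.6 -21.2 0 0 0 0 0;15.6 -21.2 0 0 0 0 0;15.6 -21.2 0 0 0 0 0;15.6 -21.2 0 0 0 0 0;15.6 -21.2 0 0 0 0 0"

```text
time: 2.9
position: [0.5614, 0.1129, 0.3188]
tool_rot: [0.455, 3.108, 0.001]
ft_force: [0.1, -1.1, -0.1]
grip_width: 1.004
grip_force: 0.0
```

Run:
```python
from h import *
im=ctrl.get_image('wrist');save(im,'w1.png');np.save('w1.npy',im,allow_pickle=True)
print(im['position'],im['orientation'],im['fx'],im['k1'])
for t in ['cartridge_a','rack','tray']:
    print(t,[(np.round(d['centre'],3).tolist(),round(d['score'],2)) for d in ctrl.find_in(t,im)])
s=ctrl.get_state();print(s['position'],s['tool_rot'],s['time'])
```

```text
[0.49675205 0.13130512 0.48118243] [2.3525914  1.75020692 0.22155946] 418.23765001268424 -0.06826003667288161
cartridge_a [([0.549, 0.15, 0.034], 0.94), ([0.63, 0.152, 0.037], 0.89), ([0.55, 0.074, 0.029], 0.86), ([0.417, 0.158, 0.031], 0.84), ([0.432, 0.015, 0.028], 0.82), ([0.528, 0.27, 0.028], 0.76), ([0.632, 0.076, 0.03], 0.6), ([0.61, 0.355, 0.025], 0.57)]
rack [([0.588, 0.115, 0.02], 0.79), ([0.551, 0.069, 0.045], 0.55)]
tray [([0.567, -0.123, 0.006], 0.62)]
[0.5608976 0.1134143 0.3185058] [-4.57756288e-01 -3.10776183e+00 -4.01634853e-04] 3.1
```

View pics/w1.png

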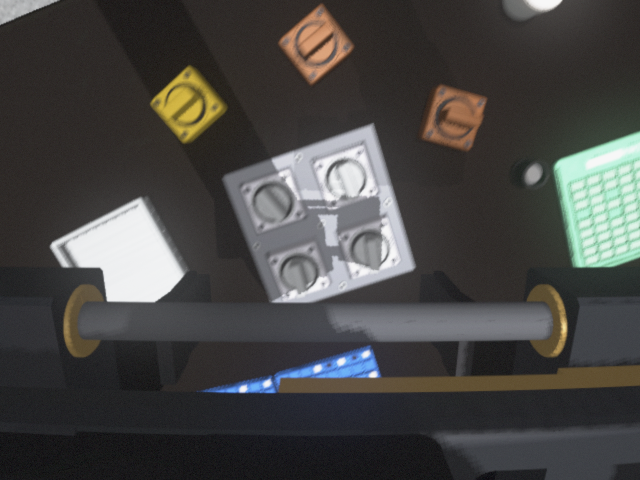

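The wrist view shows the rack centred at about (320,212), with cartridges at (272,201), (345,178), (298,272) and (370,245). Next I'll measure the bars from the depth.

```bash
cat > bars.py <<'E'
from h import *
def cloud(im,r1=300):
    v,u=np.mgrid[0:r1,0:640];v=v.ravel();u=u.ravel();d=im['depth'][v,u];k=d>0
    return at_depth(im,u[k],v[k])
def analyse(im,r1=300,cent=[(.55,.15),(.631,.153),(.55,.072),(.634,.072)],lo=.052,hi=.075):
    P=cloud(im,r1)
    # rack top
    m=(abs(P[:,0]-.592)<.12)&(abs(P[:,1]-.113)<.12)&(abs(P[:,2]-.02)<.006)
    if m.sum()>200:
        q=P[m]; r=cv2.minAreaRect((q[:,:2]*1000).astype(np.float32));print('rack z',np.median(q[:,2]).round(4),r)
    for c in cent:
        q=P[(abs(P[:,0]-c[0])<.033)&(abs(P[:,1]-c[1])<.033)]
        b=q[(q[:,2]>lo)&(q[:,2]<hi)]
        if len(b)<20: print(c,'few',len(b));continue
        zt=np.percentile(b[:,2],70)
        r=cv2.minAreaRect((b[:,:2]*1000).astype(np.float32))
        e=np.linalg.svd(b[:,:2]-b[:,:2].mean(0),full_matrices=False)[2][0]
        print(c,len(b),'mean',b[:,:2].mean(0).round(4),'rect',np.round(r[0],1),np.round(r[1],1),'ang',np.degrees(np.arctan2(e[1],e[0])).round(1)%180,'z',zt.round(4))
E
python3 - <<'E'
from bars import *
im=np.load('w1.npy',allow_pickle=True).item();analyse(im)
im=ctrl.get_image('top');analyse(im,480)
E
```

```text
rack z 0.0202 ((597.125244140625, 110.55194091796875), (172.2578125, 172.75547790527344), 2.091785430908203)
(0.55, 0.15) 439 mean [0.5526 0.1503] rect [553.5 150.5] [36.4 12. ] ang 5.3 z 0.0628
(0.631, 0.153) 415 mean [0.6351 0.1547] rect [636.3 155. ] [12.2 35.7] ang 172.8 z 0.0629
(0.55, 0.072) 459 mean [0.5547 0.0684] rect [555.3  67.7] [36.1 12.4] ang 22.3 z 0.0629
(0.634, 0.072) 404 mean [0.6385 0.0718] rect [639.9  71.1] [12.3 35.7] ang 178.4 z 0.0629
rack z 0.0216 ((562.2190551757812, 44.98147964477539), (90.80741882324219, 38.23533248901367), 0.4952186942100525)
(0.55, 0.15) few 0
(0.631, 0.153) few 0
(0.55, 0.072) 34 mean [0.5544 0.0656] rect [556.3  66.2] [29.6  7.8] ang 15.199999999999989 z 0.0657
(0.634, 0.072) few 0
```

Request:
move_arm:
  increments: "12 0 -4 0 0 2 0;12 0 -4 0 0 2 0;12 0 -4 0 0 2 0;12 0 -4 0 0 2 0;0 0 0 0 0 2 0;0 0 0 0 0 2 0;0 0 0 0 0 2 0;0 0 0 0 0 2 0"

```text
time: 3.82
position: [0.6081, 0.1161, 0.3025]
tool_rot: [-0.011, -3.141, -0.001]
ft_force: [1.0, -0.2, 0.0]
grip_width: 0.998
grip_force: 0.0
```

Run:
```python
from bars import *
im=ctrl.get_image('wrist');save(im,'w2.png');np.save('w2.npy',im,allow_pickle=True)
analyse(im)
s=ctrl.get_state();print(s['position'],s['tool_rot'],s['time'])
```

```text
rack z 0.0202 ((596.6392211914062, 110.75109100341797), (172.5478057861328, 173.01148986816406), 1.9608886241912842)
(0.55, 0.15) 500 mean [0.5536 0.1501] rect [553.7 150.4] [35.4 12.1] ang 5.1 z 0.0629
(0.631, 0.153) 466 mean [0.6358 0.1544] rect [636.9 154.8] [12.1 36.3] ang 172.9 z 0.0629
(0.55, 0.072) 500 mean [0.5553 0.0682] rect [555.6  67.7] [35.1 12.5] ang 20.9 z 0.063
(0.634, 0.072) 462 mean [0.6391 0.0717] rect [640.4  71.4] [11.6 36.4] ang 178.2 z 0.0628
[0.60810116 0.1160662  0.3025448 ] [-8.19795557e-03 -3.14118740e+00 -1.54733704e-03] 3.8667
```

Rack and bar heights (20.2 mm and 62.9 mm) agree with the text. The bars sit at A(553.6,150.5) 5°, B(636.6,154.9) -7°, C(555.4,67.7) 21.5° and D(640.2,71.2) -2°. These are my own labels for the pockets. I'll start with A.

Request:
move_arm:
  increments: "-6.8 4.3 -24 0 0 0.7 120;-6.8 4.3 -24 0 0 0.7 120;-6.8 4.3 -24 0 0 0.7 120;-6.8 4.3 -24 0 0 0.7 120;-6.8 4.3 -24 0 0 0.7 120;-6.8 4.3 -24 0 0 0.7 120;-6.8 4.3 -24 0 0 0.7 120;-6.8 4.3 -24 0 0 0.7 120"
  grip_force: 50

```text
time: 4.53
position: [0.5533, 0.1502, 0.1098]
tool_rot: [-0.139, 3.138, 0.002]
ft_force: [0.4, -0.4, -0.3]
grip_width: 0.548
grip_force: 0.0
```

```bash
cat > st.py <<'E'
from h import *
s=ctrl.get_state();x=R.from_rotvec(s['tool_rot']).as_matrix()
print('t',s['time'],'pos',(s['position']*1000).round(1),'yaw',round((np.degrees(np.arctan2(x[1,0],x[0,0]))+90)%180-90,1),'tilt',np.degrees(np.arccos(-x[2,2])).round(1))
print('q',s['joint_positions'].round(2),'tq7',s['joint_torque'].round(3),'F',s['ft_force'].round(2),'T',s['torque'].round(3),'w',round(s['grip_width']*87,1),'gf',s['grip_force'])
E
python3 st.py
```

```text
t 4.5333 pos [553.3 150.2 109.8] yaw 5.1 tilt 0.1
q [-0.62  0.25  0.35  1.8  -0.1   1.12  1.43] tq7 [  0.39  -41.215   3.236 -29.48    0.116   0.796  -0.074] F [ 0.36 -0.44 -0.34] T [ 0.057 -0.021 -0.03 ] w 47.6 gf 0.0
```

Request:
move_arm:
  increments: "0 0 -17 0 0 0 120;0 0 -17 0 0 0 120;0 0 -17 0 0 0 120;0 0 -17 0 0 0 120;0 0 0 0 0 0 255;0 0 0 0 0 0 255;0 0 0 0 0 0 255;0 0 0 0 0 0 255"

```text
time: 5.2
position: [0.5553, 0.1491, 0.0441]
tool_rot: [-0.136, 3.136, 0.002]
ft_force: [0.4, 0.4, -0.5]
grip_width: 0.311
grip_force: 0.0
```

```bash
python3 st.py
```

```text
t 5.2 pos [555.3 149.1  44.1] yaw 5.0 tilt 0.1
q [-0.6   0.32  0.35  1.85 -0.13  0.99  1.45] tq7 [-1.0300e-01 -4.1719e+01  3.4910e+00 -2.6082e+01  2.5000e-02  9.9000e-02
 -5.0000e-03] F [ 0.37  0.37 -0.47] T [ 0.023  0.054 -0.027] w 27.0 gf 0.0
```

Request:
move_arm:
  increments: "-1 1 -1 0 0 0 255;-0.7 0.3 -1 0 0 0 255;0 0 0 0 0 0 255;0 0 0 0 0 0 255;0 0 0 0 0 0 255;0 0 0 0 0 0 255;0 0 0 0 0 0 255;0 0 0 0 0 0 255"

```text
time: 5.87
position: [0.5532, 0.1507, 0.0413]
tool_rot: [-0.136, 3.137, 0.002]
ft_force: [-1.3, 4.1, 5.3]
grip_width: 0.136
grip_force: 50.0
```

```bash
python3 st.py
```

```text
t 5.8667 pos [553.2 150.7  41.3] yaw 5.0 tilt 0.1
q [-0.61  0.32  0.34  1.85 -0.13  0.98  1.45] tq7 [ 2.0580e+00 -3.8887e+01  5.4250e+00 -2.3612e+01  1.0820e+00  8.5000e-02
 -8.0000e-03] F [-1.33  4.09  5.32] T [ 0.865  0.189 -0.011] w 11.8 gf 50.005000328383176
```

Gripped at 11.8 mm. Turning clockwise.

Request:
move_arm:
  increments: "0 0 0 0 0 -6 255;0 0 0 0 0 -7 255;0 0 0 0 0 -7 255;0 0 0 0 0 -7 255;0 0 0 0 0 -7 255;0 0 0 0 0 -7 255;0 0 0 0 0 -7 255;0 0 0 0 0 -7 255"

```text
time: 6.53
position: [0.5534, 0.151, 0.0414]
tool_rot: [1.336, 2.842, 0.004]
ft_force: [0.9, 3.2, 4.3]
grip_width: 0.137
grip_force: 50.0
```

```bash
python3 st.py
```

```text
t 6.5333 pos [553.4 151.   41.4] yaw -50.3 tilt 0.1
q [-0.74  0.34  0.5   1.86 -0.2   0.99  0.54] tq7 [  3.42  -38.043   6.529 -23.113   1.168   0.352   1.318] F [0.86 3.19 4.34] T [ 0.801 -0.029  0.116] w 11.9 gf 50.00436488926425
```

Request:
move_arm:
  increments: "0 0 0 0 0 -7 255;0 0 0 0 0 -5 255;0 0 0 0 0 0 255;0 0 0 0 0 0 90;0 0 0 0 0 0 90;0 0 0 0 0 0 90;0 0 0 0 0 0 90;0 0 0 0 0 0 90"

```text
time: 7.2
position: [0.5523, 0.1487, 0.0401]
tool_rot: [-1.62, -2.691, 0.002]
ft_force: [0.2, 1.0, 0.4]
grip_width: 0.428
grip_force: 0.0
```

```bash
python3 st.py
```

```text
t 7.2 pos [552.3 148.7  40.1] yaw -62.1 tilt 0.1
q [-0.77  0.35  0.54  1.86 -0.21  0.99  0.35] tq7 [-1.1000e-02 -4.0340e+01  5.6570e+00 -2.6004e+01 -2.7000e-02  7.2000e-02
  4.0000e-03] F [0.21 1.02 0.41] T [-0.093  0.071  0.012] w 37.2 gf 0.0
```

Request:
move_arm:
  increments: "0 0 20 0 0 0 130;0 0 20 0 0 0 130;14 1 0 0 0 7 130;14 1 0 0 0 7 130;14 1 0 0 0 7 130;14 1 0 0 0 7 130;14 1 0 0 0 7 130;14 1 0 0 0 7 130"

```text
time: 7.87
position: [0.6371, 0.1552, 0.0801]
tool_rot: [-0.538, -3.095, 0.001]
ft_force: [0.6, 0.5, -0.2]
grip_width: 0.486
grip_force: 0.0
```

Request:
move_arm:
  increments: "0 0 0 0 0 7 130;0 0 0 0 0 6 130;0 0 0 0 0 0 130;0 0 0 0 0 0 130;0 0 0 0 0 0 130;0 0 0 0 0 0 130;0 0 0 0 0 0 130;0 0 0 0 0 0 130"

```text
time: 8.53
position: [0.6366, 0.1557, 0.0806]
tool_rot: [0.194, 3.135, 0.0]
ft_force: [0.1, -0.9, -0.5]
grip_width: 0.493
grip_force: 0.0
```

```bash
python3 st.py
```

```text
t 8.5333 pos [636.6 155.7  80.6] yaw -7.1 tilt 0.0
q [-0.57  0.45  0.38  1.61 -0.18  1.12  1.3 ] tq7 [ 4.4000e-02 -5.0142e+01  5.5170e+00 -2.8186e+01  2.8000e-02  8.6000e-02
 -9.0000e-03] F [ 0.12 -0.87 -0.53] T [ 0.005 -0.007  0.026] w 42.9 gf 0.0
```

Request:
move_arm:
  increments: "0 -0.6 -13 0 0 0 130;0 0 -13 0 0 0 130;0 0 -13 0 0 0 200;0 0 0 0 0 0 255;0 0 0 0 0 0 255;0 0 0 0 0 0 255;0 0 0 0 0 0 255;0 0 0 0 0 0 255"

```text
time: 9.2
position: [0.6374, 0.1543, 0.0424]
tool_rot: [0.194, 3.134, -0.001]
ft_force: [0.9, 1.1, -0.6]
grip_width: 0.133
grip_force: 50.0
```

Request:
move_arm:
  increments: "0 0 0 0 0 0 255;0 0 0 0 0 0 255;0 0 0 0 0 0 255;0 0 0 0 0 0 255;0 0 0 0 0 0 255;0 0 0 0 0 0 255;0 0 0 0 0 0 255;0 0 0 0 0 0 255"

```text
time: 9.87
position: [0.6374, 0.1543, 0.0424]
tool_rot: [0.194, 3.134, -0.001]
ft_force: [-0.9, -3.3, 5.3]
grip_width: 0.136
grip_force: 50.0
```

```bash
python3 st.py
```

```text
t 9.8667 pos [637.4 154.3  42.4] yaw -7.1 tilt 0.1
q [-0.57  0.49  0.37  1.64 -0.19  1.05  1.31] tq7 [-1.9970e+00 -4.8229e+01  3.3290e+00 -2.5597e+01 -9.6700e-01 -1.7400e-01
 -9.0000e-03] F [-0.94 -3.33  5.29] T [-0.673  0.073  0.059] w 11.8 gf 50.001786947250366
```

Request:
move_arm:
  increments: "0 0 0 0 0 -6 255;0 0 0 0 0 -7 255;0 0 0 0 0 -7 255;0 0 0 0 0 -7 255;0 0 0 0 0 -7 255;0 0 0 0 0 -7 255;0 0 0 0 0 -7 255;0 0 0 0 0 -7 255"

```text
time: 10.53
position: [0.6375, 0.1544, 0.0424]
tool_rot: [1.627, 2.685, 0.001]
ft_force: [-0.8, -3.8, 4.8]
grip_width: 0.135
grip_force: 50.0
```

```bash
python3 st.py
```

```text
t 10.5333 pos [637.5 154.4  42.4] yaw -62.4 tilt 0.1
q [-0.71  0.52  0.56  1.64 -0.3   1.07  0.42] tq7 [-8.3300e-01 -4.7543e+01  5.3910e+00 -2.5164e+01 -8.4600e-01 -4.7000e-02
  1.3690e+00] F [-0.83 -3.83  4.81] T [-0.761  0.041  0.   ] w 11.8 gf 49.99723255634308
```

Request:
move_arm:
  increments: "0 0 0 0 0 -7 255;0 0 0 0 0 -5 255;0 0 0 0 0 0 255;0 0 0 0 0 0 90;0 0 0 0 0 0 90;0 0 0 0 0 0 90;0 0 0 0 0 0 90;0 0 0 0 0 0 90"

```text
time: 11.2
position: [0.6362, 0.1555, 0.0411]
tool_rot: [-1.891, -2.508, 0.0]
ft_force: [-0.0, 0.3, 0.1]
grip_width: 0.427
grip_force: 0.0
```

```bash
python3 st.py
```

```text
t 11.2 pos [636.2 155.5  41.1] yaw -74.0 tilt 0.0
q [-0.74  0.53  0.6   1.65 -0.33  1.07  0.24] tq7 [-5.3000e-02 -4.9469e+01  9.4170e+00 -2.6448e+01 -5.8000e-02  6.0000e-02
  1.0000e-03] F [-0.01  0.3   0.12] T [-0.07   0.029 -0.026] w 37.1 gf 0.0
```

Request:
move_arm:
  increments: "0 0 20 0 0 0 130;0 0 20 0 0 0 130;0.7 -14 0 0 0 7 130;0.7 -14 0 0 0 7 130;0.7 -14 0 0 0 7 130;0.7 -14 0 0 0 7 130;0.7 -14 0 0 0 7 130;0.5 -14.3 0 0 0 7 130"

```text
time: 11.87
position: [0.6406, 0.0704, 0.0814]
tool_rot: [-0.858, -3.022, -0.001]
ft_force: [0.6, 0.4, -0.5]
grip_width: 0.492
grip_force: 0.0
```

Request:
move_arm:
  increments: "0 0 0 0 0 7 130;0 0 0 0 0 7 130;0 0 0 0 0 7 130;0 0 0 0 0 7 130;0 0 0 0 0 2.2 130;0 0 0 0 0 0 130;0 0 0 0 0 0 130;0 0 0 0 0 0 130"

```text
time: 12.53
position: [0.6406, 0.0708, 0.0815]
tool_rot: [-0.053, -3.141, -0.0]
ft_force: [-0.5, 0.3, -0.4]
grip_width: 0.491
grip_force: 0.0
```

```bash
python3 st.py
```

```text
t 12.5333 pos [640.6  70.8  81.5] yaw -1.9 tilt 0.0
q [-0.47  0.43  0.41  1.64 -0.18  1.11  1.52] tq7 [ 8.8000e-02 -4.8704e+01  5.5660e+00 -2.8092e+01  4.0000e-02  8.1000e-02
 -1.0000e-03] F [-0.49  0.34 -0.44] T [ 0.036 -0.013 -0.001] w 42.7 gf 0.0
```

Request:
move_arm:
  increments: "0 0.3 -13 0 0 0 130;0 0 -13 0 0 0 130;0 0 -13 0 0 0 200;0 0 0 0 0 0 255;0 0 0 0 0 0 255;0 0 0 0 0 0 255;0 0 0 0 0 0 255;0 0 0 0 0 0 255"

```text
time: 13.2
position: [0.6414, 0.0712, 0.0433]
tool_rot: [0.051, 3.14, 0.001]
ft_force: [0.9, -0.7, -1.0]
grip_width: 0.134
grip_force: 50.0
```

Request:
move_arm:
  increments: "0 0 0 0 0 0 255;0 0 0 0 0 0 255;0 0 0 0 0 0 255;0 0 0 0 0 0 255;0 0 0 0 0 0 255;0 0 0 0 0 0 255;0 0 0 0 0 0 255;0 0 0 0 0 0 255"

```text
time: 13.87
position: [0.6413, 0.0712, 0.0432]
tool_rot: [0.051, 3.14, 0.001]
ft_force: [1.3, 1.2, 4.3]
grip_width: 0.134
grip_force: 50.0
```

```bash
python3 st.py
```

```text
t 13.8667 pos [641.3  71.2  43.2] yaw -1.9 tilt 0.1
q [-0.46  0.47  0.4   1.67 -0.2   1.04  1.53] tq7 [ 4.0000e-01 -4.6900e+01  5.8820e+00 -2.4275e+01  2.7700e-01  5.0100e-01
  1.8000e-02] F [1.32 1.22 4.33] T [ 0.148 -0.205  0.018] w 11.6 gf 49.99361336231232
```

Request:
move_arm:
  increments: "0 0 0 0 0 -6 255;0 0 0 0 0 -7 255;0 0 0 0 0 -7 255;0 0 0 0 0 -7 255;0 0 0 0 0 -7 255;0 0 0 0 0 -7 255;0 0 0 0 0 -7 255;0 0 0 0 0 -7 255"

```text
time: 14.53
position: [0.641, 0.0705, 0.0432]
tool_rot: [1.504, 2.757, -0.0]
ft_force: [0.9, 0.2, 4.7]
grip_width: 0.136
grip_force: 50.0
```

```bash
python3 st.py
```

```text
t 14.5333 pos [641.   70.5  43.2] yaw -57.2 tilt 0.0
q [-0.61  0.5   0.59  1.67 -0.31  1.06  0.65] tq7 [ 9.0700e-01 -4.5679e+01  7.0930e+00 -2.4248e+01  4.4000e-02  8.7000e-02
  1.3780e+00] F [0.92 0.23 4.66] T [-0.184 -0.006 -0.008] w 11.8 gf 49.98510718345642
```

Request:
move_arm:
  increments: "0 0 0 0 0 -7 255;0 0 0 0 0 -5 255;0 0 0 0 0 0 255;0 0 0 0 0 0 90;0 0 0 0 0 0 90;0 0 0 0 0 0 90;0 0 0 0 0 0 90;0 0 0 0 0 0 90"

```text
time: 15.2
position: [0.6402, 0.0709, 0.0421]
tool_rot: [-1.776, -2.591, 0.001]
ft_force: [-0.7, -0.5, -0.8]
grip_width: 0.428
grip_force: 0.0
```

```bash
python3 st.py
```

```text
t 15.2 pos [640.2  70.9  42.1] yaw -68.9 tilt 0.1
q [-0.64  0.51  0.63  1.68 -0.33  1.06  0.46] tq7 [-1.4000e-02 -4.7924e+01  9.4890e+00 -2.6271e+01 -3.1000e-02  7.9000e-02
  1.0000e-03] F [-0.69 -0.46 -0.83] T [-0.046  0.043 -0.   ] w 37.2 gf 0.0
```

Request:
move_arm:
  increments: "0 0 20 0 0 0 130;0 0 18 0 0 0 130;-14 -0.5 0 0 0 7 130;-14 -0.5 0 0 0 7 130;-14 -0.5 0 0 0 7 130;-14 -0.5 0 0 0 7 130;-14 -0.5 0 0 0 7 130;-14.5 -0.5 0 0 0 7 130"

```text
time: 15.87
position: [0.5554, 0.0679, 0.0805]
tool_rot: [-0.72, -3.058, 0.0]
ft_force: [-0.6, 0.2, -1.4]
grip_width: 0.491
grip_force: 0.0
```

Request:
move_arm:
  increments: "0 0 0 0 0 7 130;0 0 0 0 0 7 130;0 0 0 0 0 7 130;0 0 0 0 0 7 130;0 0 0 0 0 7 130;0 0 0 0 0 7 130;0 0 0 0 0 6.5 130;0 0 0 0 0 0 130"

```text
time: 16.53
position: [0.556, 0.0678, 0.0805]
tool_rot: [0.594, -3.085, -0.0]
ft_force: [0.4, -0.3, 1.7]
grip_width: 0.493
grip_force: 0.0
```

```bash
python3 st.py
```

```text
t 16.5333 pos [556.   67.8  80.5] yaw 21.8 tilt 0.0
q [-0.54  0.26  0.42  1.86 -0.12  1.05  1.88] tq7 [  0.145 -38.676   3.247 -27.5     0.117   0.057   1.139] F [ 0.37 -0.28  1.66] T [ 0.049  0.023 -0.038] w 42.9 gf 0.0
```

Request:
move_arm:
  increments: "-0.5 0 -13 0 0 0 130;0 0 -13 0 0 0 130;0 0 -12 0 0 0 200;0 0 0 0 0 0 255;0 0 0 0 0 0 255;0 0 0 0 0 0 255;0 0 0 0 0 0 255;0 0 0 0 0 0 255"

```text
time: 17.2
position: [0.5563, 0.0685, 0.0434]
tool_rot: [-0.589, 3.084, 0.001]
ft_force: [0.5, -1.2, 0.4]
grip_width: 0.132
grip_force: 50.0
```

Request:
move_arm:
  increments: "0 0 0 0 0 0 255;0 0 0 0 0 0 255;0 0 0 0 0 0 255;0 0 0 0 0 0 255;0 0 0 0 0 0 255;0 0 0 0 0 0 255;0 0 0 0 0 0 255;0 0 0 0 0 0 255"

```text
time: 17.87
position: [0.5563, 0.0684, 0.0433]
tool_rot: [-0.59, 3.084, 0.001]
ft_force: [-0.2, 1.6, 5.7]
grip_width: 0.13
grip_force: 50.0
```

```bash
python3 st.py
```

```text
t 17.8667 pos [556.3  68.4  43.3] yaw 21.6 tilt 0.1
q [-0.53  0.3   0.41  1.89 -0.15  0.98  1.9 ] tq7 [ 7.1300e-01 -3.7114e+01  4.3220e+00 -2.3980e+01  4.2600e-01 -7.7000e-02
  1.5000e-02] F [-0.19  1.55  5.71] T [0.304 0.141 0.019] w 11.3 gf 50.001726150512695
```

Request:
move_arm:
  increments: "0 0 0 0 0 -6 255;0 0 0 0 0 -7 255;0 0 0 0 0 -7 255;0 0 0 0 0 -7 255;0 0 0 0 0 -7 255;0 0 0 0 0 -7 255;0 0 0 0 0 -7 255;0 0 0 0 0 -7 255"

```text
time: 18.53
position: [0.5563, 0.068, 0.0433]
tool_rot: [0.91, 3.006, 0.001]
ft_force: [-0.2, 0.6, 6.1]
grip_width: 0.136
grip_force: 50.0
```

```bash
python3 st.py
```

```text
t 18.5333 pos [556.3  68.   43.3] yaw -33.7 tilt 0.1
q [-0.66  0.32  0.57  1.89 -0.21  0.99  0.98] tq7 [  1.366 -35.865   4.588 -23.877   0.19   -0.152   1.42 ] F [-0.23  0.63  6.13] T [ 0.057  0.218 -0.013] w 11.8 gf 49.996572732925415
```

Request:
move_arm:
  increments: "0 0 0 0 0 -7 255;0 0 0 0 0 -5 255;0 0 0 0 0 0 255;0 0 0 0 0 0 90;0 0 0 0 0 0 90;0 0 0 0 0 0 90;0 0 0 0 0 0 90;0 0 0 0 0 0 90"

```text
time: 19.2
position: [0.5554, 0.0678, 0.0422]
tool_rot: [-1.211, -2.898, 0.001]
ft_force: [-0.8, -0.7, -0.2]
grip_width: 0.424
grip_force: 0.0
```

```bash
python3 st.py
```

```text
t 19.2 pos [555.4  67.8  42.2] yaw -45.4 tilt 0.0
q [-0.69  0.33  0.6   1.89 -0.22  0.99  0.79] tq7 [-1.0000e-02 -3.8019e+01  5.8200e+00 -2.5898e+01 -9.0000e-03  8.6000e-02
  1.0000e-03] F [-0.85 -0.74 -0.18] T [-0.063 -0.005 -0.083] w 36.9 gf 0.0
```

Tz while turning: A +0.116, B 0.000, C -0.013, D -0.008, with noise of about 0.03. A looks stiff. I'll regrip it and turn it slowly a bit further, taking several readings to confirm.

Request:
move_arm:
  increments: "0 0 20 0 0 0 130;0 0 18 0 0 0 130;-0.4 14 0 0 0 -4 130;-0.4 14 0 0 0 -4 130;-0.4 14 0 0 0 -4 130;-0.4 14 0 0 0 -4 130;-0.4 14 0 0 0 -0.6 130;-0.4 12.6 0 0 0 0 130"

```text
time: 19.87
position: [0.553, 0.1515, 0.0804]
tool_rot: [-1.617, -2.693, 0.0]
ft_force: [0.1, 0.7, 0.4]
grip_width: 0.491
grip_force: 0.0
```

Request:
move_arm:
  increments: "0 0 0 0 0 0 130;0 0 0 0 0 0 130;0 0 -13 0 0 0 130;0 0 -13 0 0 0 130;0 0 -12 0 0 0 200;0 0 0 0 0 0 255;0 0 0 0 0 0 255;0 0 0 0 0 0 255"

```text
time: 20.53
position: [0.553, 0.15, 0.0422]
tool_rot: [-1.618, -2.693, 0.002]
ft_force: [-0.7, 0.8, 0.3]
grip_width: 0.27
grip_force: 0.0
```

Request:
move_arm:
  increments: "0 0 0 0 0 0 255;0 0 0 0 0 0 255;0 0 0 0 0 0 255;0 0 0 0 0 0 255;0 0 0 0 0 0 255;0 0 0 0 0 0 255;0 0 0 0 0 0 255;0 0 0 0 0 0 255"

```text
time: 21.2
position: [0.5535, 0.1506, 0.0428]
tool_rot: [1.617, 2.693, 0.001]
ft_force: [0.5, -1.2, 2.2]
grip_width: 0.131
grip_force: 50.0
```

```bash
python3 st.py
```

```text
t 21.2 pos [553.5 150.6  42.8] yaw -62.0 tilt 0.0
q [-0.83  0.36  0.61  1.86 -0.24  1.    0.37] tq7 [-1.5800e-01 -3.8962e+01  6.0860e+00 -2.5244e+01 -1.0900e-01  1.7800e-01
  3.0000e-03] F [ 0.54 -1.16  2.17] T [-0.172 -0.031 -0.016] w 11.4 gf 50.000349283218384
```

Request:
move_arm:
  increments: "0 0 0 0 0 -1.5 255;0 0 0 0 0 -1.5 255;0 0 0 0 0 -1.5 255;0 0 0 0 0 -1.5 255;0 0 0 0 0 -1.5 255;0 0 0 0 0 -1.5 255;0 0 0 0 0 -1.5 255;0 0 0 0 0 -1.5 255"

```text
time: 21.87
position: [0.5536, 0.1507, 0.0428]
tool_rot: [1.893, 2.507, 0.001]
ft_force: [0.1, -1.1, 4.3]
grip_width: 0.135
grip_force: 50.0
```

```bash
python3 st.py
```

```text
t 21.8667 pos [553.6 150.7  42.8] yaw -74.1 tilt 0.0
q [-0.86  0.37  0.65  1.86 -0.26  1.    0.17] tq7 [  0.192 -37.323   6.191 -24.058  -0.167   0.131   0.184] F [ 0.09 -1.08  4.29] T [-0.148 -0.017  0.079] w 11.8 gf 50.01076519489288
```

Request:
move_arm:
  increments: "0 0 0 0 0 -1.5 255;0 0 0 0 0 -1.5 255;0 0 0 0 0 -1.5 255;0 0 0 0 0 -1.5 255;0 0 0 0 0 -1.5 255;0 0 0 0 0 -1.5 255;0 0 0 0 0 -1.5 255;0 0 0 0 0 -1.5 255"

```text
time: 22.53
position: [0.5535, 0.1507, 0.0428]
tool_rot: [2.145, 2.295, 0.001]
ft_force: [-0.3, -0.1, 4.2]
grip_width: 0.133
grip_force: 50.0
```

```bash
python3 st.py
```

```text
t 22.5333 pos [553.5 150.7  42.8] yaw -86.1 tilt 0.0
q [-0.89  0.38  0.69  1.86 -0.28  1.   -0.02] tq7 [  0.199 -36.505   6.54  -23.558  -0.163   0.136   0.183] F [-0.27 -0.08  4.21] T [-0.181 -0.008  0.105] w 11.6 gf 50.01132130622864
```

Request:
move_arm:
  increments: "0 0 0 0 0 -1.5 255;0 0 0 0 0 -1.5 255;0 0 0 0 0 -1.5 255;0 0 0 0 0 -1.5 255;0 0 0 0 0 -1.5 255;0 0 0 0 0 -1.5 255;0 0 0 0 0 -1.5 255;0 0 0 0 0 -1.5 255"

```text
time: 23.2
position: [0.5536, 0.1507, 0.0428]
tool_rot: [2.373, 2.059, 0.001]
ft_force: [-0.0, -0.2, 6.2]
grip_width: 0.134
grip_force: 50.0
```

```bash
python3 st.py
```

```text
t 23.2 pos [553.6 150.7  42.8] yaw 81.9 tilt 0.0
q [-0.92  0.38  0.73  1.86 -0.3   1.01 -0.21] tq7 [  0.195 -36.139   7.02  -23.463  -0.16    0.133   0.181] F [-0.05 -0.15  6.22] T [-0.157  0.016  0.146] w 11.7 gf 50.011171102523804
```

Slow readings on A: 0.079, 0.105 and 0.146 N m. That is clearly not zero but lower than expected, so I'll run the same slow test on the others before deciding. Release A and go to B.

Request:
move_arm:
  increments: "0 0 0 0 0 0 110;0 0 0 0 0 0 110;0 0 0 0 0 0 110;0 0 0 0 0 0 110;0 0 0 0 0 0 110;0 0 20 0 0 0 110;0 0 19 0 0 0 120;14 0.7 0 0 0 4 130"

```text
time: 23.87
position: [0.5676, 0.1519, 0.0845]
tool_rot: [-2.296, -2.144, -0.005]
ft_force: [0.6, -0.5, 0.5]
grip_width: 0.506
grip_force: 0.0
```

Request:
move_arm:
  increments: "14 0.7 0 0 0 4 130;14 0.7 0 0 0 4 130;14 0.7 0 0 0 4 130;14 0.7 0 0 0 4 130;14.3 1 0 0 0 4 130;0 0 0 0 0 0 130;0 0 0 0 0 0 130;0 0 0 0 0 0 130"

```text
time: 24.53
position: [0.6367, 0.1549, 0.0811]
tool_rot: [-1.892, -2.507, 0.002]
ft_force: [-0.3, -0.8, -0.0]
grip_width: 0.493
grip_force: 0.0
```

```bash
python3 st.py
```

```text
t 24.5333 pos [636.7 154.9  81.1] yaw -74.1 tilt 0.1
q [-0.77  0.49  0.64  1.62 -0.31  1.14  0.23] tq7 [ 2.3000e-01 -4.7789e+01  9.3200e+00 -2.7892e+01 -5.1000e-02  1.3000e-02
  1.0000e-03] F [-0.26 -0.79 -0.02] T [-0.096  0.071  0.061] w 42.9 gf 0.0
```

Request:
move_arm:
  increments: "0 0 -13 0 0 0 130;0 0 -13 0 0 0 200;0 0 -12 0 0 0 255;0 0 0 0 0 0 255;0 0 0 0 0 0 255;0 0 0 0 0 0 255;0 0 0 0 0 0 255;0 0 0 0 0 0 255"

```text
time: 25.2
position: [0.6376, 0.155, 0.0438]
tool_rot: [1.89, 2.509, 0.0]
ft_force: [-0.0, -0.7, -1.1]
grip_width: 0.131
grip_force: 50.0
```

Request:
move_arm:
  increments: "0 0 0 0 0 -1.5 255;0 0 0 0 0 -1.5 255;0 0 0 0 0 -1.5 255;0 0 0 0 0 -1.5 255;0 0 0 0 0 -1.5 255;0 0 0 0 0 -1.5 255;0 0 0 0 0 -1.5 255;0 0 0 0 0 -1.5 255"

```text
time: 25.87
position: [0.6378, 0.155, 0.0438]
tool_rot: [2.145, 2.295, 0.0]
ft_force: [-1.1, -0.8, 1.6]
grip_width: 0.13
grip_force: 50.0
```

```bash
python3 st.py
```

```text
t 25.8667 pos [637.8 155.   43.8] yaw -86.1 tilt 0.0
q [-0.78  0.54  0.66  1.64 -0.37  1.08  0.06] tq7 [ -0.114 -48.613   9.877 -26.274  -0.255  -0.147   0.271] F [-1.11 -0.76  1.59] T [-0.252  0.139 -0.002] w 11.3 gf 49.998053312301636
```

Request:
move_arm:
  increments: "0 0 0 0 0 -1.5 255;0 0 0 0 0 -1.5 255;0 0 0 0 0 -1.5 255;0 0 0 0 0 -1.5 255;0 0 0 0 0 -1.5 255;0 0 0 0 0 -1.5 255;0 0 0 0 0 -1.5 255;0 0 0 0 0 -1.5 255"

```text
time: 26.53
position: [0.6379, 0.155, 0.0438]
tool_rot: [2.373, 2.058, 0.001]
ft_force: [-0.6, -0.8, 2.7]
grip_width: 0.136
grip_force: 50.0
```

```bash
python3 st.py
```

```text
t 26.5333 pos [637.9 155.   43.8] yaw 81.9 tilt 0.0
q [-0.81  0.56  0.71  1.65 -0.4   1.09 -0.13] tq7 [ -0.467 -47.594  10.045 -25.234  -0.381   0.132   0.269] F [-0.57 -0.84  2.71] T [-0.299 -0.032  0.068] w 11.8 gf 49.99860227108002
```

Request:
move_arm:
  increments: "0 0 0 0 0 -1.5 255;0 0 0 0 0 -1.5 255;0 0 0 0 0 -1.5 255;0 0 0 0 0 -1.5 255;0 0 0 0 0 -1.5 255;0 0 0 0 0 -1.5 255;0 0 0 0 0 -1.5 255;0 0 0 0 0 -1.5 255"

```text
time: 27.2
position: [0.638, 0.155, 0.0438]
tool_rot: [2.575, 1.799, 0.001]
ft_force: [2.1, -1.5, 2.5]
grip_width: 0.128
grip_force: 50.0
```

```bash
python3 st.py
```

```text
t 27.2 pos [638.  155.   43.8] yaw 69.9 tilt 0.1
q [-0.84  0.57  0.75  1.65 -0.43  1.1  -0.32] tq7 [ -1.    -46.939  10.137 -24.031  -0.503   0.753   0.266] F [ 2.07 -1.5   2.51] T [-0.466 -0.398  0.016] w 11.2 gf 49.998815059661865
```

j7 torque at the slow rate is 0.18 for A against 0.27 for B, and Tz on B averages about 0.03. Together with the near-zero readings on C and D, A is the stiff one. I'll go back to A and measure the tray on the way.

Request:
move_arm:
  increments: "0 0 0 0 0 0 110;0 0 0 0 0 0 110;0 0 0 0 0 0 110;0 0 0 0 0 0 110;0 0 0 0 0 0 110;0 0 20 0 0 0 110;0 0 19 0 0 0 120;-14 -0.7 0 0 0 2 130"

```text
time: 27.87
position: [0.6276, 0.1545, 0.0863]
tool_rot: [2.538, 1.845, 0.011]
ft_force: [0.6, 0.7, 0.9]
grip_width: 0.51
grip_force: 0.0
```

Request:
move_arm:
  increments: "-14 -0.7 0 0 0 2 130;-14 -0.7 0 0 0 2 130;-14 -0.7 0 0 0 2 130;-14 -0.7 0 0 0 2 130;-13.8 -0.8 0 0 0 2 130;0 0 0 0 0 0 130;0 0 0 0 0 0 130;0 0 0 0 0 0 130"

```text
time: 28.53
position: [0.5545, 0.1511, 0.0829]
tool_rot: [2.371, 2.061, 0.002]
ft_force: [-0.0, -0.3, -0.1]
grip_width: 0.487
grip_force: 0.0
```

```bash
python3 st.py
python3 - <<'E'
from h import *
im=ctrl.get_image('top');save(im,'top2.png')
for d in ctrl.silhouettes('tray',im)[:2]:
    v,u=np.nonzero(d['region']);p=at_z(im,u,v,.02);print(d['score'],len(u),cv2.minAreaRect((p[:,:2]*1000).astype(np.float32)))
    q=at_depth(im,u,v);print(np.percentile(q[:,2],[5,50,95]))
w=np.load('w1.npy',allow_pickle=True).item()
from bars import cloud
P=cloud(w,270);m=(P[:,1]<0)&(P[:,0]>.48)&(P[:,2]>.017)&(P[:,2]<.03);print(m.sum(),cv2.minAreaRect((P[m,:2]*1000).astype(np.float32)))
im=ctrl.get_image('scene')
for d in ctrl.silhouettes('tray',im)[:1]:
    v,u=np.nonzero(d['region']);q=at_depth(im,u,v);m=q[:,2]>.018;print(d['score'],np.median(q[~m,2]),np.median(q[m,2]),cv2.minAreaRect((q[m,:2]*1000).astype(np.float32)))
E
```

```text
t 28.5333 pos [554.5 151.1  82.9] yaw 82.0 tilt 0.1
q [-0.97  0.34  0.78  1.83 -0.27  1.08 -0.23] tq7 [-1.4300e-01 -3.6513e+01  7.4260e+00 -2.6740e+01 -5.7000e-02  7.2000e-02
  2.0000e-03] F [-0.03 -0.3  -0.09] T [-0.098  0.033 -0.003] w 42.4 gf 0.0
0.82 2489 ((584.8142700195312, -126.55937194824219), (132.23052978515625, 129.8276824951172), 8.28317642211914)
[0.00244111 0.00780847 0.02535346]
1195 ((565.2705078125, -131.3118133544922), (95.49491119384766, 129.06573486328125), 7.673977851867676)
0.95 0.00554520115541246 0.020914129243312485 ((192.94293212890625, -377.6352233886719), (1082.4088134765625, 162.0863800048828), 32.81649398803711)
```

Request:
move_arm:
  increments: "-1 -0.3 -14 0 0 0 130;0 0 -13 0 0 0 200;0 0 -14 0 0 0 255;0 0 0 0 0 0 255;0 0 0 0 0 0 255;0 0 0 0 0 0 255;0 0 0 0 0 0 255;0 0 0 0 0 0 255"

```text
time: 29.4
position: [0.5528, 0.1503, 0.0415]
tool_rot: [2.37, 2.062, -0.0]
ft_force: [1.2, -1.1, -2.3]
grip_width: 0.132
grip_force: 50.0
```

Request:
move_arm:
  increments: "0 0 0 0 0 0 255;0 0 0 0 0 0 255;0 0 3 0 0 0 255;0 0 5 0 0 0 255;0 0 5 0 0 0 255;0 0 5 0 0 0 255;0 0 5 0 0 0 255;0 0 5 0 0 0 255"

```text
time: 30.07
position: [0.5527, 0.1506, 0.0702]
tool_rot: [-2.37, -2.062, -0.0]
ft_force: [0.0, -0.1, -4.7]
grip_width: 0.138
grip_force: 50.0
```

```bash
python3 st.py
```

```text
t 30.0667 pos [552.7 150.6  70.2] yaw 82.0 tilt 0.0
q [-0.97  0.35  0.77  1.84 -0.28  1.06 -0.22] tq7 [  0.218 -38.108   8.136 -28.452  -0.129  -0.076   0.053] F [ 0.05 -0.12 -4.71] T [-0.065  0.088 -0.022] w 12.0 gf 49.99841272830963
```

Request:
move_arm:
  increments: "0 0 9 0 0 0 255;0 0 9 0 0 0 255;0 0 9 0 0 0 255;0 0 9 0 0 0 255;0 0 9 0 0 0 255;0 0 9 0 0 0 255;0 0 9 0 0 0 255;0 0 6 0 0 0 255"

```text
time: 30.73
position: [0.5533, 0.1506, 0.14]
tool_rot: [2.37, 2.062, 0.002]
ft_force: [-0.4, -0.0, -4.2]
grip_width: 0.137
grip_force: 50.0
```

Request:
move_arm:
  increments: "1 -9 0 0 0 0 255;2 -16 0 0 0 0 255;2 -18.5 0 0 0 0 255;2 -18.5 0 0 0 0 255;2 -18.5 0 0 0 0 255;2 -18.5 0 0 0 0 255;2 -18.5 0 0 0 0 255;2 -18.5 0 0 0 0 255"

```text
time: 31.4
position: [0.5674, 0.0127, 0.1382]
tool_rot: [-2.371, -2.061, 0.001]
ft_force: [0.5, 0.4, -4.8]
grip_width: 0.133
grip_force: 50.0
```

Request:
move_arm:
  increments: "2 -18.5 0 0 0 0 255;2 -18.5 0 0 0 0 255;2 -18.5 0 0 0 0 255;2 -18.5 0 0 0 0 255;2 -18.5 0 0 0 0 255;2 -18.5 0 0 0 0 255;2 -18.5 0 0 0 0 255;2 -14 0 0 0 0 255"

```text
time: 32.07
position: [0.5829, -0.1319, 0.1382]
tool_rot: [2.372, 2.059, -0.002]
ft_force: [0.2, -0.2, -4.2]
grip_width: 0.131
grip_force: 50.0
```

Request:
move_arm:
  increments: "0 0 -8 0 0 0 255;0 0 -10 0 0 0 255;0 0 -10 0 0 0 255;0 0 -10 0 0 0 255;0 0 -10 0 0 0 255;0 0 -10 0 0 0 255;0 0 -8 0 0 0 255;0 0 0 0 0 0 255"

```text
time: 32.73
position: [0.5823, -0.1282, 0.0702]
tool_rot: [-2.368, -2.061, 0.004]
ft_force: [-1.2, 1.2, -4.5]
grip_width: 0.132
grip_force: 50.0
```

```bash
python3 st.py;python3 - <<'E'
from h import *
im=ctrl.get_image('scene');save(im,'scene3.png')
cv2.imwrite('pics/s3.png',cv2.resize(cv2.cvtColor(im['frame'][170:330,220:460],cv2.COLOR_RGB2BGR),(780,520)))
E
```

```text
t 32.7333 pos [ 582.3 -128.2   70.2] yaw 82.1 tilt 0.2
q [-0.52  0.44  0.86  1.78 -0.37  1.09  0.33] tq7 [  0.36  -41.461  11.4   -29.062  -0.121  -0.301   0.062] F [-1.23  1.18 -4.48] T [-0.062  0.119 -0.058] w 11.5 gf 49.998507499694824
```

View pics/s3.png

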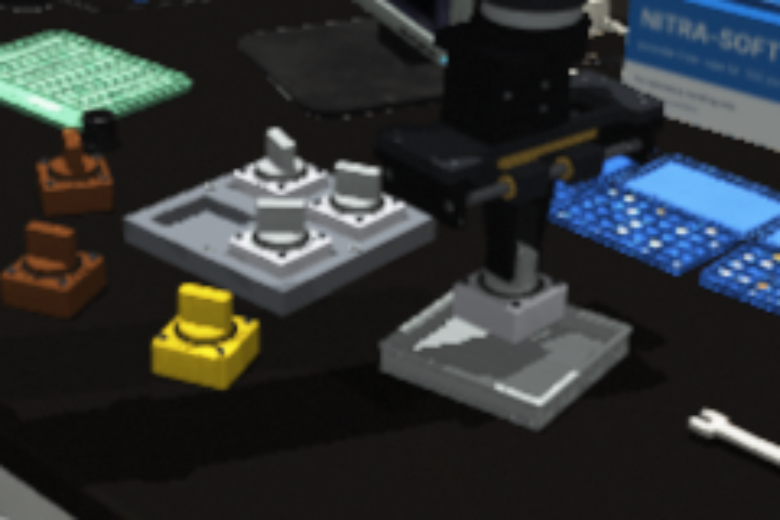

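The crop shows A held over the middle of the tray (about (510,300)), the other three seated, and A's pocket empty. Lowering.

Request:
move_arm:
  increments: "0 0 -6 0 0 0 255;0 0 -6 0 0 0 255;0 0 -6 0 0 0 255;0 0 -5 0 0 0 255;0 0 -3 0 0 0 255;0 0 0 0 0 0 255;0 0 0 0 0 0 255;0 0 0 0 0 0 255"

```text
time: 33.45
position: [0.5841, -0.1291, 0.0468]
tool_rot: [2.37, 2.061, 0.0]
ft_force: [0.6, -0.4, -4.6]
grip_width: 0.134
grip_force: 50.0
```

Request:
move_arm:
  increments: "0 0 -0.7 0 0 0 255;0 0 -0.7 0 0 0 255;0 0 -0.7 0 0 0 255;0 0 -0.7 0 0 0 255;0 0 0 0 0 0 255;0 0 0 0 0 0 255;0 0 0 0 0 0 255;0 0 0 0 0 0 255"

```text
time: 34.12
position: [0.5838, -0.129, 0.0438]
tool_rot: [2.37, 2.062, 0.0]
ft_force: [0.0, 0.4, -4.2]
grip_width: 0.132
grip_force: 50.0
```

```bash
python3 st.py
```

```text
t 34.1167 pos [ 583.8 -129.    43.8] yaw 82.0 tilt 0.0
q [-0.5   0.47  0.84  1.8  -0.4   1.05  0.35] tq7 [-2.0000e-03 -4.2287e+01  1.1548e+01 -2.7226e+01 -4.0000e-02  6.4000e-02
  0.0000e+00] F [ 0.05  0.43 -4.22] T [-0.074  0.052  0.041] w 11.5 gf 49.99853789806366
```

Request:
move_arm:
  increments: "0 0 -1 0 0 0 255;0 0 -1 0 0 0 255;0 0 -0.7 0 0 0 255;0 0 -0.4 0 0 0 255;0 0 0 0 0 0 255;0 0 0 0 0 0 255;0 0 0 0 0 0 255;0 0 0 0 0 0 255"

```text
time: 34.78
position: [0.5838, -0.129, 0.0407]
tool_rot: [2.37, 2.062, 0.0]
ft_force: [0.1, 0.1, -4.7]
grip_width: 0.136
grip_force: 50.0
```

```bash
python3 st.py
```

```text
t 34.7833 pos [ 583.8 -129.    40.7] yaw 82.0 tilt 0.0
q [-0.5   0.48  0.83  1.8  -0.4   1.04  0.35] tq7 [ 4.0000e-03 -4.2454e+01  1.1616e+01 -2.7114e+01 -3.9000e-02  6.3000e-02
  0.0000e+00] F [ 0.1   0.12 -4.66] T [-0.171  0.062  0.025] w 11.9 gf 49.998376965522766
```

Not in contact yet, so I'll go down slowly.

Request:
move_arm:
  increments: "0 0 -0.4 0 0 0 255;0 0 -0.4 0 0 0 255;0 0 -0.4 0 0 0 255;0 0 -0.3 0 0 0 255;0 0 0 0 0 0 255;0 0 0 0 0 0 255;0 0 0 0 0 0 255;0 0 0 0 0 0 255"

```text
time: 35.45
position: [0.5839, -0.129, 0.0404]
tool_rot: [-2.37, -2.062, -0.001]
ft_force: [-4.5, 0.8, 7.2]
grip_width: 0.133
grip_force: 50.0
```

```bash
python3 st.py
```

```text
t 35.45 pos [ 583.9 -129.    40.4] yaw 82.0 tilt 0.1
q [-0.5   0.48  0.83  1.8  -0.41  1.04  0.35] tq7 [  0.314 -38.082  10.289 -25.161  -0.291  -1.467   0.   ] F [-4.49  0.78  7.23] T [ 0.153  1.054 -0.003] w 11.6 gf 50.00193178653717
```

Contact at z = 40.4 mm as predicted (+7 N). Releasing and rising.

Request:
move_arm:
  increments: "0 0 0.5 0 0 0 230;0 0 0 0 0 0 200;0 0 0 0 0 0 150;0 0 0 0 0 0 130;0 0 0 0 0 0 130;0 0 0 0 0 0 130;0 0 0 0 0 0 130;0 0 0 0 0 0 130"

```text
time: 36.12
position: [0.5838, -0.129, 0.0396]
tool_rot: [2.37, 2.062, 0.0]
ft_force: [-0.1, 0.1, 0.1]
grip_width: 0.472
grip_force: 0.0
```

Request:
move_arm:
  increments: "0 0 10 0 0 0 130;0 0 15 0 0 0 130;0 0 20 0 0 0 130;0 0 20 0 0 0 130;0 0 20 0 0 0 130;0 0 20 0 0 0 130;0 0 20 0 0 0 130;0 0 20 0 0 0 130"

```text
time: 36.78
position: [0.584, -0.1294, 0.1874]
tool_rot: [2.37, 2.06, 0.002]
ft_force: [0.1, -0.1, -0.4]
grip_width: 0.49
grip_force: 0.0
```

Request:
move_arm:
  increments: "-10 0 20 0 0 0 130;-10 0 20 0 0 0 130;-10 0 20 0 0 0 130;-10 0 20 0 0 0 130;0 0 0 0 0 0 130;0 0 0 0 0 0 130;0 0 0 0 0 0 130;0 0 0 0 0 0 130"

```text
time: 37.45
position: [0.5436, -0.1287, 0.264]
tool_rot: [-2.37, -2.062, 0.001]
ft_force: [0.0, 0.3, -0.9]
grip_width: 0.49
grip_force: 0.0
```

```bash
python3 st.py;python3 - <<'E'
from bars import *
im=ctrl.get_image('wrist');save(im,'w4.png')
analyse(im,300,cent=[(.584,-.129)],lo=.05)
for n in ['scene','top']:
    im=ctrl.get_image(n);save(im,n+'4.png')
    for t in ['cartridge_a','jar','tape','driver','loupe']:
        print(t,[(np.round(d['centre'],3).tolist(),round(d['score'],2)) for d in ctrl.find_in(t,im)])
    if n=='scene': cv2.imwrite('pics/s4.png',cv2.resize(cv2.cvtColor(im['frame'][170:330,220:460],cv2.COLOR_RGB2BGR),(780,520)))
E
```

```text
t 37.45 pos [ 543.6 -128.7  264. ] yaw 82.1 tilt 0.1
q [-0.68  0.15  0.96  1.65 -0.12  1.41  0.16] tq7 [  0.13  -25.792   4.14  -31.626  -0.034   0.052  -0.   ] F [ 0.02  0.27 -0.88] T [-0.103  0.055  0.011] w 42.6 gf 0.0
rack z 0.0201 ((599.5594482421875, 39.906898498535156), (172.82696533203125, 36.39191818237305), 0.13309043645858765)
(0.584, -0.129) 594 mean [ 0.5833 -0.1282] rect [ 583.7 -128.8] [36.  12.2] ang 82.2 z 0.0618
cartridge_a [([0.546, 0.057, 0.031], 0.8), ([0.419, -0.004, 0.026], 0.77), ([0.406, 0.149, 0.026], 0.73), ([0.572, -0.137, 0.034], 0.65), ([0.627, 0.063, 0.031], 0.63), ([0.629, 0.142, 0.034], 0.57), ([0.423, -0.384, 0.011], 0.26)]
jar [([0.414, 0.37, 0.035], 0.88)]
tape [([0.425, -0.384, 0.011], 0.72), ([0.552, 0.095, 0.014], 0.42)]
driver [([0.595, -0.364, 0.013], 0.58), ([0.551, 0.062, 0.029], 0.21)]
loupe [([0.626, 0.062, 0.03], 0.17)]
cartridge_a [([0.412, 0.152, 0.03], 0.96), ([0.55, 0.063, 0.033], 0.9), ([0.523, 0.279, 0.028], 0.86), ([0.583, -0.111, 0.031], 0.62), ([0.636, 0.072, 0.034], 0.61), ([0.425, 0.011, 0.033], 0.61), ([0.632, 0.154, 0.036], 0.56)]
jar [([0.426, 0.382, 0.053], 0.86)]
tape [([0.427, -0.38, 0.01], 0.86), ([0.598, -0.366, 0.018], 0.18), ([0.633, 0.156, 0.051], 0.17)]
driver [([0.601, -0.368, 0.021], 0.72), ([0.586, -0.117, 0.044], 0.7), ([0.549, 0.065, 0.036], 0.26)]
loupe [([0.607, 0.349, 0.023], 0.59), ([0.427, -0.385, 0.008], 0.16)]
```

View pics/s4.png

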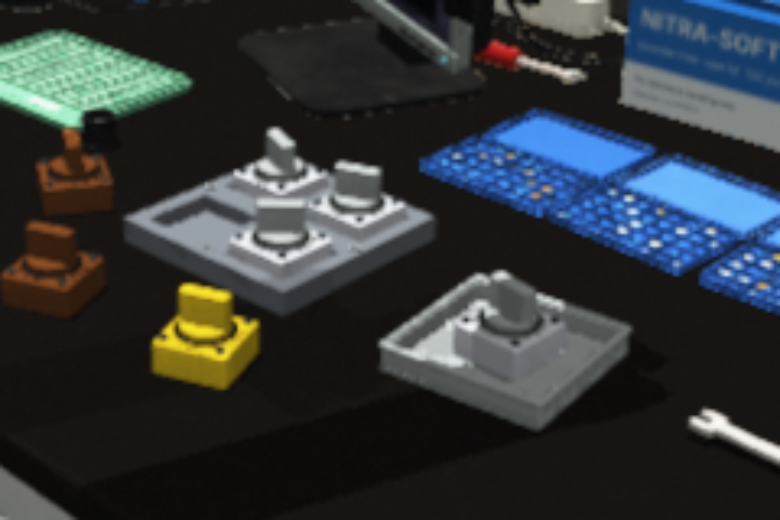

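A stands flat in the tray: bar top at 61.8 mm against an expected 61.5, within about 2 mm of the tray's middle. The other three are seated and the bystanders haven't moved. Handing in.

```bash
python3 -c "
from bench import ctrl
print(ctrl.close_job())"
```

```text
the job is handed in; nothing more can be done
None
```

I turned all four hubs about 67° or more, found the stiff one in the rack's near-left pocket (about 0.11 N m, the others near zero), and set that cartridge upright and flat in the reject tray; the other three are still seated and the job is handed in, but no verdict came back.

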